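# Set sprung tweezers to the gauge gap and hold

## Task

Take the big sprung tweezers off their rest by the ribbed grip pads, squeezing only lightly so that the tips stay well open (18 mm or more), and bring the two tips about a centimetre above the gauge block, one over the middle of each of its two engraved lines, without touching it. Only there, squeeze gently on until the tips are as far apart as the lines, 12 mm, never pinching the tips together, and keep that gap steady: the program finishes while still holding the squeezed tweezers there. Do not disturb the other things on the bench.

Things in the scene. Friction and masses are not known exactly. Their poses are not given: they have to be found in the camera images.
- tweezers_grip (a point): Sprung steel tweezers, 164 mm long, 12 mm high, 70 g, balanced at the pads, level on a grey rest, legs side by side. This point is midway between the grip pads, half-way up, 54 mm above the bench at the start. x points along them to the tips, y to the left leg, z up. Solid bow end x = -106 to -86 mm, tips at x = 58 mm. Each leg has a ribbed flat pad outside, x = -18 to 18 mm, 12 mm high.
- tweezers: The same tweezers, same origin and axes. Width over the pads: 36.6 mm with the legs free, 26 mm at a tip gap of 12 mm (pads then parallel); the gap changes 1.66 mm per mm of width. The legs hinge at x = -88 mm and spring open by themselves: 2.5 N on each pad starts to close them, 5 N gives a 20 mm gap, 7 N gives 12 mm, 10 N shuts the tips.
- tip_left (a point): Inner lower end of the left leg's tip (at y > 0 of the tweezers). The tip is 8 mm long, 3 mm thick, bent down: its end is 14 mm below tweezers_grip. The distance from tip_left to tip_right is the tip gap: 29.5 mm with the legs free, 0 shut.
- tip_right (a point): Inner lower end of the right leg's tip (y < 0 of the tweezers), as tip_left.
- rest: Fixed grey rest; origin on the bench 54 mm below tweezers_grip, same axes at the start. Foot plate x = -103 to 47, y = -35 to 35 mm, 8 mm high. Uprights 48 mm high: x = -102 to -66 mm, 28 mm wide, with 5 mm ears beside the bow; and x = 36 to 44 mm, 60 mm wide. Between them the legs hang free 40 mm above the foot plate, so fingers can pass down outside the pads.
- gauge: Fixed aluminium gauge block, 44 mm (x) by 70 mm (y) by 24 mm high, origin under its centre on the bench. Two dark engraved lines, 36 mm long, run along its x on top, at y = 6 and -6 mm; x points roughly away from the robot.
- mark_left (a point): Middle of the line at y = 6 mm on top of the gauge block, 24 mm above the bench; axes as the gauge.
- mark_right (a point): Middle of the line at y = -6 mm on top of the gauge block, 24 mm above the bench.
- petri: Petri dish, 91 mm across, 14 mm high, bystander; origin under its centre.
- tube_rack: Orange microtube rack, 110 x 73 x 49 mm, bystander; origin under its centre.
- timer: White timer, 66 x 66 x 18 mm, bystander; origin under its centre.
Not all that is in view belongs to the job. There is more than one size of the gauge; the job needs the smaller.

How it is judged:
By the outcome, as a careful person would: the job done as asked, in the order asked, and still so for the second after the job is handed in, while the arm keeps its last pose, push and grip.
It also fails if it takes over 48 s, if anything falls off the work surface, if the arm or the gripper's body presses on something with over 40 N, if the wrist force passes 120 N, or if a joint passes its speed limit or range.

## Robot

A 6-joint arm with a two-finger parallel gripper is mounted at the origin on a cart in front of the work surface, level with it; the furniture and walls round the work are solid. World frame = base frame: x ahead of the robot, y to its left, z up, the work surface at z = 0. Lengths are in m, angles in rad, forces in N, time in s.
With the tool pointing down it reaches from about 0.325 to 0.85 m from the base axis. Payload 15.5 kg.
Tool frame: the origin (TCP) lies midway between the tips of the shut fingers; the grasp point (between the pads) lies 19 mm behind it; z points along the fingers, x is the direction in which the jaws open and shut, and the axes are right-handed (so a half turn about z gives the same grasp; the last joint's range is limited). The gripper opens to 91 mm and grips with 3 to 60 N. Pads are 32 mm wide; open, the fingers measure 118 mm over their backs; the gripper's body (76 mm by 178 mm) begins 60 mm behind the grasp point.
Start: joints at [-1.335, 0.494, 1.345, -0, 1.302, -0.096], TCP at [0.204, -0.591, 0.214] pointing down, gripper open.
Joint ranges: [-2.91, 2.91], [-0.82, 2.16], [0.22, 2.67], [-1.22, 4.37], [0.12, 2.79], [-3.08, 3.08]. Speed limits (rad/s): [1.89, 1.89, 2.57, 3.01, 3.01, 3.01].

## Interface

Orientations are given as a rotation vector (axis times angle).
In Python, from rig import telemetry, viewer, manip gives the robot as it stands. The module is installed in compiled form; this text tells all that it offers.
- The arm moves only by the tool send_rows, never from a script. Its argument "increments" is text: rows parted by semicolons, each of 7 numbers parted by spaces: the turn, a rotation vector about the tool's x, y, z in degrees, then the shift along the tool's x, y, z in mm, then the finger opening in mm, from 0 to 91.2. A call has 1 to 10 rows; each row is the pose to reach, as a shift and turn from the pose measured when the call began, along the tool's axes at that moment; what a row does not reach only later rows make up. A row lasts 1/12 s, in which the tool goes at most 41.7 mm and 7.16 degrees, less where a joint would pass 70% of its speed; a pose out of reach is approached as far as the arm can. A call with a gripper value outside its range is refused whole. The fingers move at their own pace and stop on an object; "squeeze" is the grip in N (left out, the last holds). Time passes only in rows, so rows that repeat a pose let the fingers close. It gives the time, the measured TCP pose, the force and the opening at its end, in the units of the state.
- telemetry.sense(): the state, without advancing time (a new reading comes with each control period).
- viewer.camera(name): name is "scene" or "top" or "wrist"; returns the picture (420x560x3 uint8, red, green, blue); there is no depth.
- viewer.camera_params(name): a dict with "mtx" (3x3 intrinsics, pixels), "eye" and "attitude" of the camera in the world. Camera axes: x right, y up, looking along -z (the intrinsics and any distortion apply to the point x, -y, -z); pixel columns grow to the right and rows downward; lengths in m; the calibration is good to about 2 mm. The wrist camera is an equidistant fisheye: a pixel r from the principal point sees the ray r / f radians off the axis. A picture is of the moment at which its call begins: read the wrist's pose just before it. camera_params takes no time and is no camera call; for the wrist camera it gives the pose at the moment of the call.
- manip.close_job(): hands the job in, once; it reports no verdict.
The state is a dict: "time": time; "joints": joint angles; "qvel": joint speeds; "effort": joint torques, N m; "tcp_pos": TCP position; "ee_rot": TCP orientation; "wrist_force": force on the tool from outside, world axes, zero at the start; "torque": the same for the moment, N m; "gripper_width": finger opening in m.
Only numpy, scipy, OpenCV 4.12 (cv2) and the standard library are available. Lean on these libraries where they do the work, as an engineer would, in place of code of your own. Each camera call takes 0.05 s, during which the arm holds its last target.

## Working session

There is one attempt and no reset: what is moved stays moved. The work goes in short steps, Python scripts to look and compute and a tool call to move; the robot and the scene stay as the last step left them, time stands still between calls to the robot, and variables do not carry over. Pictures are saved under pics/ and viewed, and the job is handed in when it is done.

Besides the shell and the picture viewer there is one more tool, called after "Emit:" as name(argument=value, ...), one argument or row to a line, values as JSON. send_rows: Moves the arm, as the interface text tells. Its arguments: {"type":"object","properties":{"increments":{"type":"string"},"squeeze":{"type":"number"}},"required":["increments"]}

```bash
mkdir -p pics; cat > h.py <<'E'
import numpy as np, cv2
from rig import telemetry, viewer, manip
def snap(n,f):
    im=viewer.camera(n); cv2.imwrite('pics/'+f,im[:,:,::-1]); return im
E
python3 - <<'E'
from h import *
print(telemetry.sense())
for n in('scene','top','wrist'):
    print(n,viewer.camera_params(n)); snap(n,n+'0.png')
E
```

```text
{'time': 0.0, 'joints': array([-1.33454126e+00,  4.94170795e-01,  1.34612104e+00, -8.99154770e-06,
        1.30250469e+00, -9.55272960e-02]), 'qvel': array([ 5.93828107e-05, -1.06007687e-03,  1.86433264e-03, -1.00103406e-03,
        9.34581213e-04,  5.86047194e-04]), 'effort': array([ 2.87382691e-04, -8.78806686e+01, -3.81856692e+01,  7.07399240e-02,
        5.31854911e-02, -1.50630385e-04]), 'tcp_pos': array([ 0.20347586, -0.59055217,  0.21334939]), 'ee_rot': array([-2.55713883e+00,  1.82365724e+00,  1.43643549e-03]), 'wrist_force': array([-0.44671754,  0.08473414, -0.22702184]), 'torque': array([ 0.00071324,  0.00568873, -0.0449118 ]), 'gripper_width': 0.09076755612255463}
scene {'mtx': array([[447.97278294,   0.        , 281.04668783],
       [  0.        , 447.97278294, 208.34756307],
       [  0.        ,   0.        ,   1.        ]]), 'eye': array([-0.10555637,  0.6422603 ,  1.07368309]), 'attitude': array([ 0.37503703, -0.81341086, -2.130084  ])}
top {'mtx': array([[540.89915964,   0.        , 275.00206693],
       [  0.        , 540.89915964, 218.21112304],
       [  0.        ,   0.        ,   1.        ]]), 'eye': array([0.49531229, 0.04401174, 1.35525363]), 'attitude': array([ 0.05038851, -0.04429562, -1.57594491])}
wrist {'mtx': array([[325.1922621 ,   0.        , 282.62804023],
       [  0.        , 325.1922621 , 211.51842927],
       [  0.        ,   0.        ,   1.        ]]), 'eye': array([ 0.27833461, -0.5648013 ,  0.38314051]), 'attitude': array([-0.24394596,  0.17537059, -1.23119244])}
```

View pics/scene0.png

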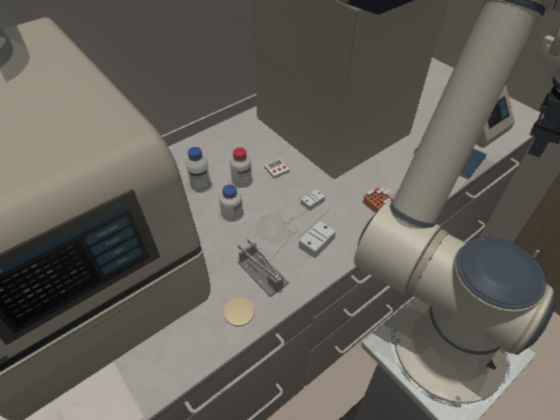

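View pics/top0.png

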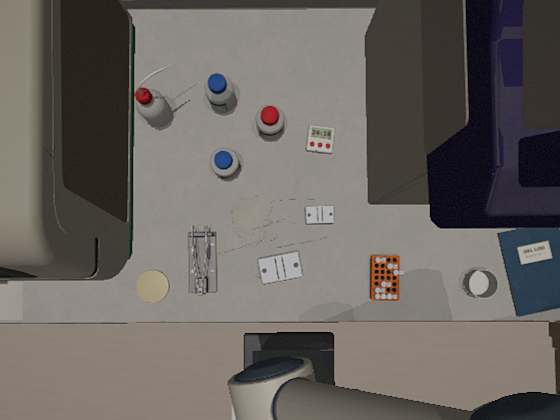

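View pics/wrist0.png

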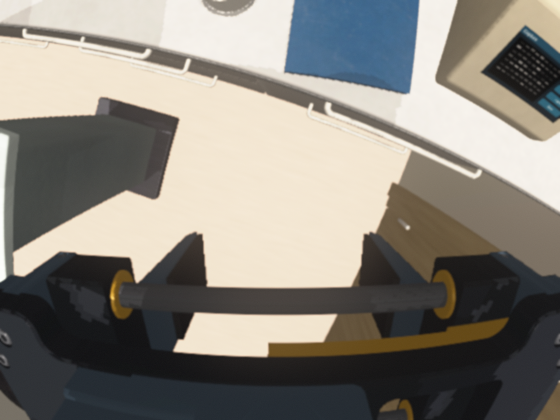

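Candidates: the tweezers are at top px (202,260), with no other tweezers visible. For the gauge there are two blocks, a small one at (319,215) measuring about 28x18 px (≈70x44 mm) and a large one at (280,268) measuring about 43x27 px. I choose the small one and check both in a close crop.

```bash
python3 - <<'E'
from h import *
a=cv2.imread('pics/top0.png')
t=cv2.resize(a[215:300,175:230],None,fx=7,fy=7,interpolation=cv2.INTER_CUBIC)
g=cv2.resize(a[190:240,290:350],None,fx=7,fy=7,interpolation=cv2.INTER_CUBIC)
c=np.zeros((600,800,3),np.uint8); c[:595,:385]=t; c[:350,385:800]=g[:, :415]
cv2.imwrite('pics/crop0.png',c)
E
```

```text
(no output)
```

View pics/crop0.png

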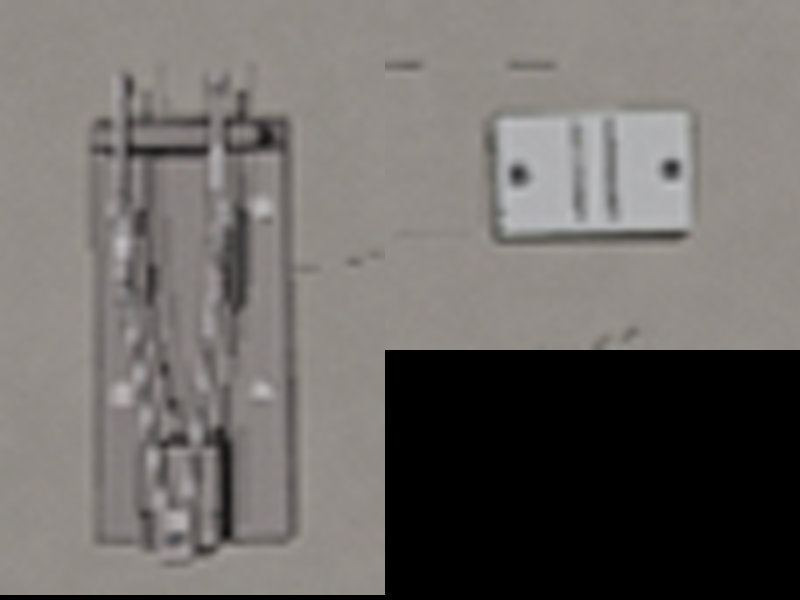

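```bash
cat >> h.py <<'E'
from scipy.spatial.transform import Rotation as R
def ray(p,px,fish=False):
    K=p['mtx']; px=np.atleast_2d(px).astype(float)
    x=(px[:,0]-K[0,2])/K[0,0]; y=(px[:,1]-K[1,2])/K[1,1]
    if fish:
        r=np.hypot(x,y); s=np.sin(r)/np.maximum(r,1e-9); d=np.c_[x*s,-y*s,-np.cos(r)]
    else: d=np.c_[x,-y,-np.ones_like(x)]
    return R.from_rotvec(p['attitude']).apply(d/np.linalg.norm(d,axis=1)[:,None])
def onplane(p,px,z,fish=False):
    d=ray(p,px,fish); return p['eye']+d*((z-p['eye'][2])/d[:,2])[:,None]
def proj(p,X,fish=False):
    c=R.from_rotvec(p['attitude']).inv().apply(np.atleast_2d(X)-p['eye']); x,y,w=c[:,0],-c[:,1],-c[:,2]
    K=p['mtx']
    if fish:
        r=np.hypot(x,y); th=np.arctan2(r,w); k=th/np.maximum(r,1e-9); x,y=x*k,y*k
    else: x,y=x/w,y/w
    return np.c_[x*K[0,0]+K[0,2],y*K[1,1]+K[1,2]]
E
python3 - <<'E'
from h import *
p=viewer.camera_params('top')
T=lambda c,o:np.array(c)/7.+np.array(o)-0.43
print('tips',onplane(p,T([[125,75],[215,75]],[175,215]),.06))
print('bow end',onplane(p,T([[178,555]],[175,215]),.06))
print('plate',onplane(p,T([[97,540],[292,540],[290,120],[92,120]],[175,215]),.008))
G=np.array([[500,112],[690,112],[690,232],[500,235],[578,122],[578,220],[610,120],[612,220]])-[385,0]
print('gauge',onplane(p,T(G,[290,190]),.024)); print(onplane(p,T(G[4:]*0+G[4:].mean(0),[290,190]),.024)[0])
E
```

```text
tips [[0.55758886 0.2469728  0.06      ]
 [0.55741176 0.21611792 0.06      ]]
bow end [[0.39409345 0.22834428 0.06      ]]
plate [[0.39545221 0.26443328 0.008     ]
 [0.39509014 0.19541186 0.008     ]
 [0.5437103  0.19627111 0.008     ]
 [0.54411185 0.26682329 0.008     ]]
gauge [[ 0.60642769 -0.02773998  0.024     ]
 [ 0.60603336 -0.09471452  0.024     ]
 [ 0.56367009 -0.0942055   0.024     ]
 [ 0.56299781 -0.02734923  0.024     ]
 [ 0.60272887 -0.05520188  0.024     ]
 [ 0.56812659 -0.05484768  0.024     ]
 [ 0.60336985 -0.06648763  0.024     ]
 [ 0.56805754 -0.06681201  0.024     ]]
[ 0.58555692 -0.06083735  0.024     ]
```

```bash
cat >> h.py <<'E'
def move(pos,xyaw_deg):
    """print turn(deg rotvec) & shift(mm) in tool axes to reach pos, tool down, tool x at yaw"""
    s=telemetry.sense(); Rc=R.from_rotvec(s['ee_rot'])
    a=np.radians(xyaw_deg); M=np.array([[np.cos(a),np.sin(a),0],[np.sin(a),-np.cos(a),0],[0,0,-1]])  # columns x,y,z
    Rt=R.from_matrix(M)
    print('t',round(s['time'],2),'tcp',s['tcp_pos'].round(4),'F',s['wrist_force'].round(1),'w',round(s['gripper_width']*1e3,2))
    print('turn',np.degrees((Rc.inv()*Rt).as_rotvec()).round(2),'shift',(Rc.inv().apply(np.array(pos)-s['tcp_pos'])*1e3).round(2))
E
python3 - <<'E'
from h import *
move([.42,.05,.24],-89); move([.48,.23,.2],-89)
E
```

```text
t 0.15 tcp [ 0.2035 -0.5906  0.2135] F [ 1.3  0.8 -0.3] w 91.29
turn [ 0.    0.05 18.01] shift [-535.21 -413.34  -25.98]
t 0.15 tcp [ 0.2035 -0.5906  0.2135] F [ 1.3  0.8 -0.3] w 91.29
turn [ 0.    0.05 18.01] shift [-685.81 -528.69   14.17]
```

Emit:
send_rows(
  increments="0 0 18 -535 -413 -26 91;0 0 18 -535 -413 -26 91;0 0 18 -535 -413 -26 91;0 0 18 -535 -413 -26 91;0 0 18 -535 -413 -26 91;0 0 18 -535 -413 -26 91;0 0 18 -535 -413 -26 91;0 0 18 -535 -413 -26 91;0 0 18 -535 -413 -26 91;0 0 18 -535 -413 -26 91",
  squeeze=5,
)

```text
time: 0.98
tcp_pos: [0.3367, -0.1945, 0.2301]
ee_rot: [-2.24, 2.202, 0.001]
wrist_force: [1.2, -0.4, 0.6]
gripper_width: 0.0909
```

```bash
python3 - <<'E'
from h import *
move([.48,.23,.2],-89)
E
```

```text
t 0.98 tcp [ 0.3367 -0.1945  0.2301] F [ 1.2 -0.4  0.6] w 90.92
turn [ 0.    0.05 -0.02] shift [-421.98 -150.58   30.43]
```

Emit:
send_rows(
  increments="0 0 0 -422 -151 30 91;0 0 0 -422 -151 30 91;0 0 0 -422 -151 30 91;0 0 0 -422 -151 30 91;0 0 0 -422 -151 30 91;0 0 0 -422 -151 30 91;0 0 0 -422 -151 30 91;0 0 0 -422 -151 30 91;0 0 0 -422 -151 30 91;0 0 0 -422 -151 30 91",
)

```text
time: 1.82
tcp_pos: [0.4695, 0.1999, 0.2024]
ee_rot: [-2.24, 2.202, 0.001]
wrist_force: [1.0, -1.5, -0.3]
gripper_width: 0.091
```

Emit:
send_rows(
  increments="0 0 0 0 0 0 91",
)

```text
time: 1.9
tcp_pos: [0.4712, 0.2055, 0.2019]
ee_rot: [-2.243, 2.196, 0.001]
wrist_force: [-1.4, -1.7, -0.6]
gripper_width: 0.091
```

```bash
python3 - <<'E'
from h import *
move([.48,.23,.2],-89)
snap('wrist','w1.png')
E
```

```text
t 1.9 tcp [0.4712 0.2055 0.2019] F [-1.4 -1.7 -0.6] w 90.96
turn [-0.06  0.14  0.19] shift [-24.27  -9.32   1.99]
```

View pics/w1.png

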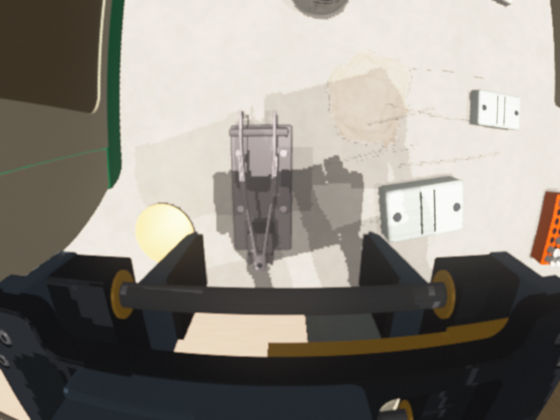

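The wrist view shows the tweezers with tips up at px (243,115) and (275,115) and the bow end at (260,262), the big gauge at (425,208), the small one at (497,110), and the petri dish at (165,232). I'll centre and take a closer look.

Emit:
send_rows(
  increments="0 0 0 -24 15 40 91;0 0 0 -24 15 40 91;0 0 0 -24 15 40 91;0 0 0 -24 15 40 91;0 0 0 -24 15 40 91;0 0 0 -24 15 40 91",
)

```text
time: 2.45
tcp_pos: [0.4555, 0.2263, 0.1629]
ee_rot: [-2.242, 2.197, 0.0]
wrist_force: [-0.1, 0.3, 0.4]
gripper_width: 0.091
```

```bash
python3 - <<'E'
from h import *
import pickle
move([.48,.23,.2],-89)
p=viewer.camera_params('wrist'); pickle.dump(p,open('p2.pkl','wb'))
im=snap('wrist','w2.png')
c=im[60:260,200:400,::-1]
cv2.imwrite('pics/w2c.png',cv2.resize(c,None,fx=3,fy=3,interpolation=cv2.INTER_CUBIC))
E
```

```text
t 2.45 tcp [0.4555 0.2263 0.1629] F [-0.1  0.3  0.4] w 90.98
turn [-0.09  0.09  0.17] shift [ -3.27 -24.66 -37.03]
```

View pics/w2c.png

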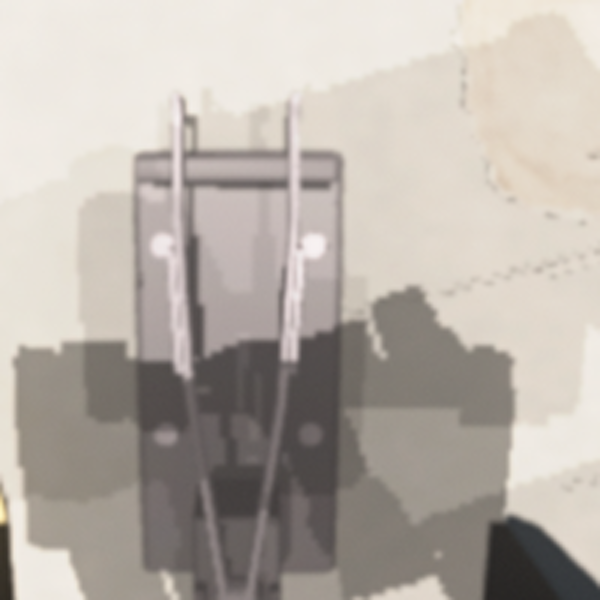

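```bash
python3 - <<'E'
from h import *
import pickle
p=pickle.load(open('p2.pkl','rb'))
P=np.array([[168,248],[178,377],[304,248],[298,360],[179,95],[294,95],[174,95],[299,95],[136,155],[341,155],[241,597]])/3.+[200,60]-.33
print(onplane(p,P,.06,True).round(4))
print(onplane(p,P[8:10],.048,True).round(4))
E
```

```text
[[0.5155 0.2505 0.06  ]
 [0.4787 0.2475 0.06  ]
 [0.5162 0.2126 0.06  ]
 [0.4843 0.2134 0.06  ]
 [0.5585 0.248  0.06  ]
 [0.559  0.2164 0.06  ]
 [0.5585 0.2494 0.06  ]
 [0.5591 0.2151 0.06  ]
 [0.5416 0.2597 0.06  ]
 [0.5426 0.2031 0.06  ]
 [0.4107 0.2284 0.06  ]]
[[0.542  0.2611 0.048 ]
 [0.543  0.202  0.048 ]]
```

```bash
python3 - <<'E'
from h import *
move([.498,.231,.10],-88.9)
E
```

```text
t 2.5 tcp [0.4554 0.2264 0.1628] F [ 0.6  0.1 -0.8] w 91.25
turn [-0.08  0.09  0.07] shift [ -3.66 -42.61  62.89]
```

Emit:
send_rows(
  increments="0 0 0.1 -3.7 -42.6 20 91;0 0 0.1 -3.7 -42.6 62.9 60;0 0 0.1 -3.7 -42.6 62.9 60;0 0 0.1 -3.7 -42.6 62.9 60;0 0 0.1 -3.7 -42.6 62.9 60;0 0 0.1 -3.7 -42.6 62.9 60;0 0 0.1 -3.7 -42.6 62.9 60;0 0 0.1 -3.7 -42.6 62.9 60",
)

```text
time: 3.17
tcp_pos: [0.4983, 0.2312, 0.1014]
ee_rot: [-2.239, 2.198, -0.001]
wrist_force: [-0.5, -0.1, -0.4]
gripper_width: 0.06
```

```bash
python3 - <<'E'
from h import *
import pickle
move([.498,.231,.035],-88.9)
p=viewer.camera_params('wrist'); pickle.dump(p,open('p3.pkl','wb'))
im=snap('wrist','w3.png')
im=snap('top','t3.png')
E
```

```text
t 3.17 tcp [0.4983 0.2312 0.1014] F [-0.5 -0.1 -0.4] w 60.05
turn [-0.19  0.12 -0.02] shift [ 0.37  0.54 66.39]
```

View pics/w3.png

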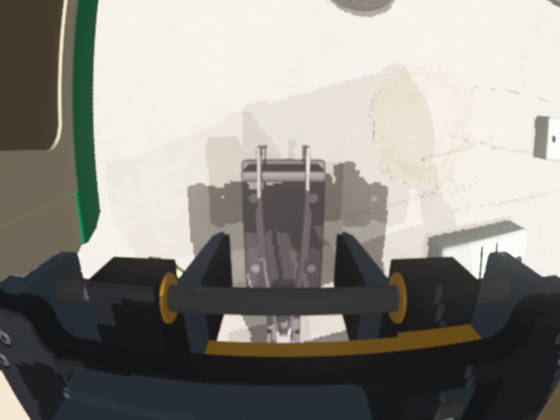

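```bash
python3 - <<'E'
from h import *
import pickle
c=cv2.imread('pics/w3.png')[135:285,200:400]
cv2.imwrite('pics/w3c.png',cv2.resize(c,None,fx=4,fy=4,interpolation=cv2.INTER_CUBIC))
E
```

```text
(no output)
```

View pics/w3c.png

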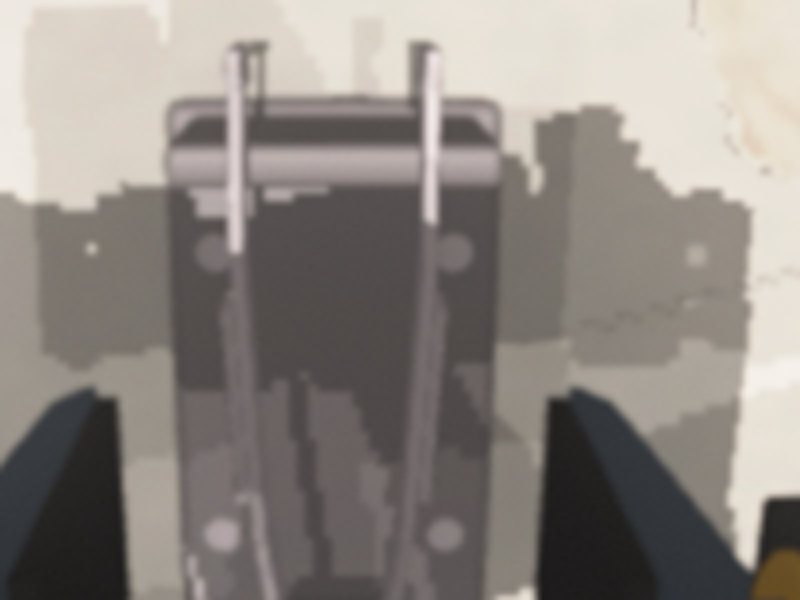

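```bash
python3 - <<'E'
from h import *
import pickle
p=pickle.load(open('p3.pkl','rb'))
P=np.array([[225,305],[445,305],[232,45],[434,45],[168,152],[500,152],[168,110],[500,110]])/4.+[200,135]-.375
print(onplane(p,P,.06,True).round(4)); print(onplane(p,P[4:],.048,True).round(4))
E
```

```text
[[0.5165 0.2502 0.06  ]
 [0.5172 0.213  0.06  ]
 [0.5604 0.2491 0.06  ]
 [0.561  0.2163 0.06  ]
 [0.5426 0.2596 0.06  ]
 [0.5436 0.2048 0.06  ]
 [0.5496 0.2596 0.06  ]
 [0.5506 0.2051 0.06  ]]
[[0.5407 0.2611 0.048 ]
 [0.5417 0.2032 0.048 ]
 [0.5481 0.2611 0.048 ]
 [0.5491 0.2035 0.048 ]]
```

Views agree: grip is at about (0.499, 0.231), yaw about 1.1°. Descending.

Emit:
send_rows(
  increments="0 0 0 0.4 -0.3 40 60;0 0 0 0.4 -0.3 66.5 60;0 0 0 0.4 -0.3 66.5 60;0 0 0 0.4 -0.3 66.5 60;0 0 0 0.4 -0.3 66.5 60;0 0 0 0.4 -0.3 66.5 45",
)

```text
time: 3.77
tcp_pos: [0.4997, 0.2313, 0.0361]
ee_rot: [-2.238, 2.197, -0.002]
wrist_force: [0.3, 0.4, 0.6]
gripper_width: 0.0561
```

Emit:
send_rows(
  increments="0 0 0 0 0 0 40;0 0 0 0 0 0 38;0 0 0 0 0 0 36;0 0 0 0 0 0 34;0 0 0 0 0 0 33;0 0 0 0 0 0 32;0 0 0 0 0 0 31.5;0 0 0 0 0 0 31.5",
  squeeze=4.5,
)

```text
time: 4.43
tcp_pos: [0.5002, 0.2315, 0.0367]
ee_rot: [-2.238, 2.196, -0.003]
wrist_force: [-0.2, -0.2, 6.1]
gripper_width: 0.0374
```

```bash
python3 - <<'E'
from h import *
import pickle
move([.499,.2312,.035],-88.9)
p=viewer.camera_params('wrist'); pickle.dump(p,open('p4.pkl','wb'))
im=snap('wrist','w4.png')
cv2.imwrite('pics/w4c.png',cv2.resize(im[100:320,180:400,::-1],None,fx=2.7,fy=2.7,interpolation=cv2.INTER_CUBIC))
E
```

```text
t 4.43 tcp [0.5002 0.2315 0.0367] F [-0.2 -0.2  6.1] w 37.43
turn [-0.36  0.18 -0.02] shift [0.3  1.22 1.7 ]
```

View pics/w4c.png

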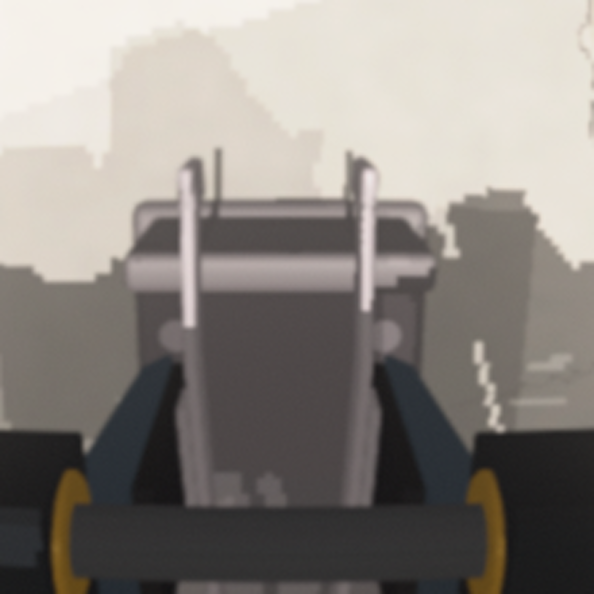

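Fingers reach the pads at 37.4 mm with a 6 N upward force on the tool. I'll see whether this settles.

Emit:
send_rows(
  increments="0 0 0 0 0 -1 34;0 0 0 0 0 -1 33;0 0 0 0 0 -1 32",
  squeeze=4.5,
)

```text
time: 4.73
tcp_pos: [0.5002, 0.2315, 0.0378]
ee_rot: [-2.237, 2.196, -0.003]
wrist_force: [-0.1, 0.4, -1.3]
gripper_width: 0.032
```

```bash
python3 - <<'E'
from h import *
move([.499,.2312,.035],-88.9); print(telemetry.sense()['torque'])
E
```

```text
t 4.73 tcp [0.5002 0.2315 0.0378] F [-0.1  0.4 -1.3] w 31.98
turn [-0.36  0.18 -0.02] shift [0.26 1.19 2.81]
[-0.03163754  0.04464311  0.03391332]
```

Width is 32.0 mm (gap about 22 mm) and the force is near zero. Lifting gently.

Emit:
send_rows(
  increments="0 0 0 0 0 -1 31.5;0 0 0 0 0 -4 31.5;0 0 0 0 0 -8 31.5;0 0 0 0 0 -12 31.5;0 0 0 0 0 -16 31.5;0 0 0 0 0 -20 31.5;0 0 0 0 0 -24 31.5;0 0 0 0 0 -28 31.5;0 0 0 0 0 -30 31.5;0 0 0 0 0 -30 31.5",
  squeeze=4.8,
)

```text
time: 5.57
tcp_pos: [0.5003, 0.2315, 0.0684]
ee_rot: [-2.237, 2.195, -0.004]
wrist_force: [0.0, -0.0, -0.1]
gripper_width: 0.0313
```

```bash
python3 - <<'E'
from h import *
import pickle
move([.499,.2312,.035],-88.9); print(telemetry.sense()['torque'])
p=viewer.camera_params('wrist'); pickle.dump(p,open('p5.pkl','wb'))
im=snap('wrist','w5.png')
a=cv2.resize(im[100:320,180:400,::-1],None,fx=2.7,fy=2.7,interpolation=cv2.INTER_CUBIC)
b=snap('scene','s5.png')[210:310,200:330,::-1]
cv2.imwrite('pics/w5c.png',a);cv2.imwrite('pics/s5c.png',cv2.resize(b,None,fx=5,fy=5,interpolation=cv2.INTER_CUBIC))
E
```

```text
t 5.57 tcp [0.5003 0.2315 0.0684] F [ 0.  -0.  -0.1] w 31.32
turn [-0.4   0.19 -0.02] shift [ 0.36  1.49 33.35]
[0.03673042 0.01621575 0.002319  ]
```

View pics/w5c.png

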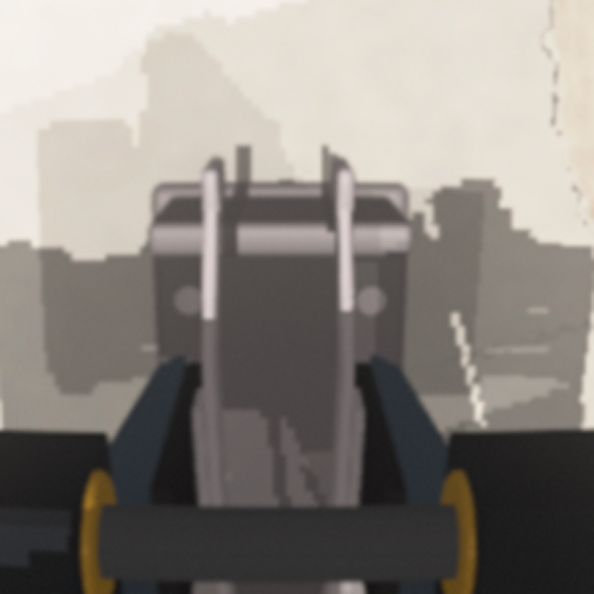

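View pics/s5c.png

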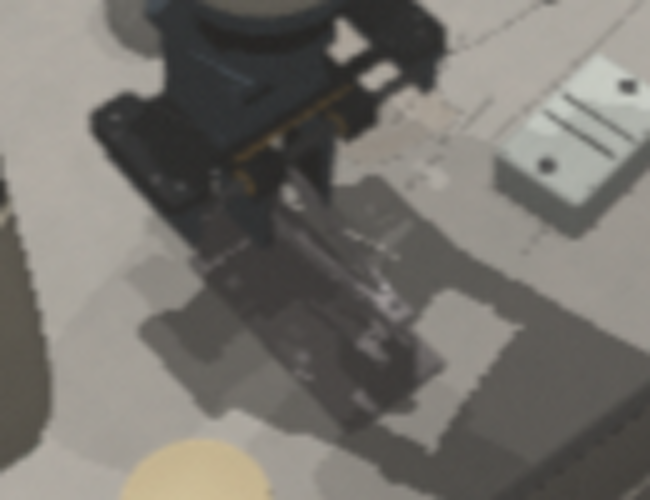

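Lifted with width 31.3 mm (gap about 21 mm), symmetric. Now up and back, then across, keeping clear of the bottles.

Emit:
send_rows(
  increments="0 0 0 0 0 -5 31.5;0 0 0 0 0 -15 31.5;0 0 0 0 0 -28 31.5;0 0 0 0 0 -42 31.5;0 0 0 0 6 -54 31.5;0 0 0 0 15 -60 31.5;0 0 0 0 25 -62 31.5;0 0 0 0 34 -62 31.5;0 0 0 0 38 -62 31.5;0 0 0 0 40 -62 31.5",
)

```text
time: 6.5
tcp_pos: [0.4581, 0.2303, 0.1291]
ee_rot: [-2.239, 2.196, -0.002]
wrist_force: [0.2, 0.4, -1.4]
gripper_width: 0.0314
```

```bash
python3 - <<'E'
from h import *
move([.46,-.061,.13],-90)
E
```

```text
t 6.5 tcp [0.4581 0.2303 0.1291] F [ 0.2  0.4 -1.4] w 31.41
turn [-0.29  0.16  1.1 ] shift [291.28   3.66  -1.7 ]
```

Emit:
send_rows(
  increments="0 0 0 5 0 -1 31.5;0 0 0 17 0 -1 31.5;0 0 0 35 0 -1 31.5;0 0 0 55 0 -1 31.5;0 0 0 78 0 -1 31.5;0 0 0 101 0 -1 31.5;0 0 0 124 0 -1 31.5;0 0 0 147 0 -1 31.5;0 0 0 170 0 -1 31.5;0 0 0 190 0 -1 31.5",
)

```text
time: 7.33
tcp_pos: [0.4616, 0.038, 0.1294]
ee_rot: [-2.238, 2.197, -0.003]
wrist_force: [0.7, 0.5, -0.2]
gripper_width: 0.0318
```

```bash
python3 - <<'E'
from h import *
move([.46,-.061,.13],-90)
E
```

```text
t 7.33 tcp [0.4616 0.038  0.1294] F [ 0.7  0.5 -0.2] w 31.78
turn [-0.28  0.14  1.07] shift [98.92  3.43 -0.85]
```

Emit:
send_rows(
  increments="-0.3 0.1 0.5 20 0 -1 31.5;-0.3 0.1 1.1 38 0 -1 31.5;-0.3 0.1 1.1 55 0 -1 31.5;-0.3 0.1 1.1 70 0 -1 31.5;-0.3 0.1 1.1 84 0 -1 31.5;-0.3 0.1 1.1 93 -4 -1 31.5;-0.3 0.1 1.1 99 -12 -1 31.5;-0.3 0.1 1.1 99 -20 -1 31.5;-0.3 0.1 1.1 99 -27 -1 31.5;-0.3 0.1 1.1 99 -30 -1 31.5",
)

```text
time: 8.17
tcp_pos: [0.495, -0.0601, 0.1303]
ee_rot: [-2.221, 2.221, 0.0]
wrist_force: [0.1, 0.3, -0.8]
gripper_width: 0.0314
```

Emit:
send_rows(
  increments="0 0 0 0 -3 0 31.5;0 0 0 0 -3 0 31.5;0 0 0 0 -3 0 31.5",
)

```text
time: 8.42
tcp_pos: [0.4979, -0.0596, 0.1302]
ee_rot: [-2.222, 2.22, 0.001]
wrist_force: [-0.4, 0.5, 0.1]
gripper_width: 0.0319
```

```bash
python3 - <<'E'
from h import *
import pickle
move([.5275,-.061,.10],-90)
p=viewer.camera_params('wrist'); pickle.dump(p,open('p6.pkl','wb'))
im=snap('wrist','w6.png')
cv2.imwrite('pics/w6c.png',cv2.resize(im[60:260,190:390,::-1],None,fx=3,fy=3,interpolation=cv2.INTER_CUBIC))
snap('top','t6.png');snap('scene','s6.png')
E
```

```text
t 8.42 tcp [ 0.4979 -0.0596  0.1302] F [-0.4  0.5  0.1] w 31.93
turn [0.   0.05 0.04] shift [  1.48 -29.58  30.17]
```

View pics/w6c.png

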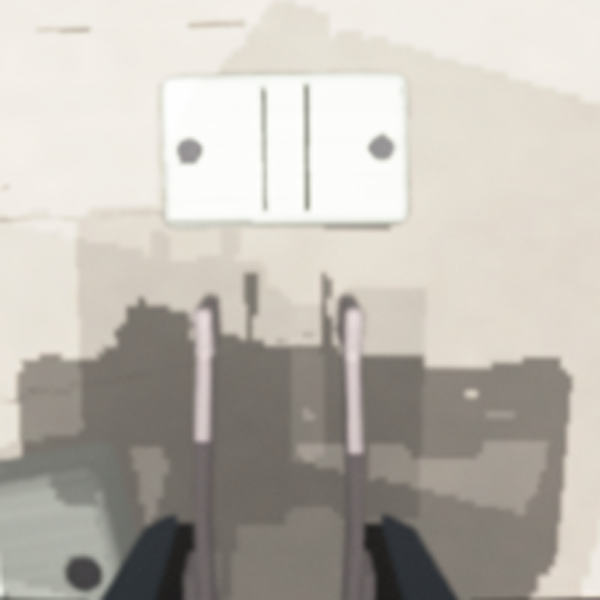

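View pics/s6.png

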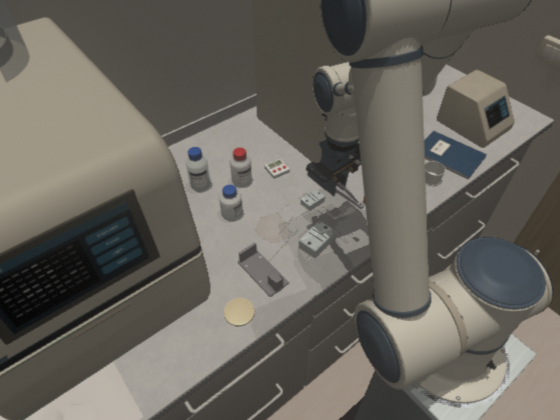

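```bash
python3 - <<'E'
from h import *
import pickle
p=pickle.load(open('p6.pkl','rb'))
P=np.array([[264,88],[265,210],[306,85],[307,209],[189,151],[382,147]])/3.+[190,60]-.33
X=onplane(p,P,.024,True); print(X.round(4)); print('mL',(X[0]+X[1])/2,'mR',(X[2]+X[3])/2,'holes mid',(X[4]+X[5])/2, 'yaw holes',np.degrees(np.arctan2(-(X[4]-X[5])[0],(X[4]-X[5])[1])))
T=np.array([[212,297],[342,297],[203,310],[353,310]])/3.+[190,60]-.33
gz=.1302+.019
print(onplane(p,T[:2],gz-.01,True).round(4)); print(onplane(p,T[2:],gz+.006,True).round(4)); print(p['eye'])
s=viewer.camera_params('scene')
a=cv2.imread('pics/s6.png')[150:260,280:400]; b=cv2.imread('pics/t6.png')[190:290,270:350]
o=np.zeros((600,800,3),np.uint8); a=cv2.resize(a,None,fx=4,fy=4,interpolation=cv2.INTER_CUBIC); b=cv2.resize(b,None,fx=4,fy=4,interpolation=cv2.INTER_CUBIC)
o[:440,:480]=a;o[:400,480:]=b; cv2.imwrite('pics/st6.png',o)
print('grip in scene expected',proj(s,[[.498+.058,-.0605,gz],[.498,-.0605,gz],[.392,-.0605,gz]]))
E
```

```text
[[ 0.6033 -0.055   0.024 ]
 [ 0.5687 -0.0552  0.024 ]
 [ 0.6042 -0.0667  0.024 ]
 [ 0.569  -0.067   0.024 ]
 [ 0.5857 -0.034   0.024 ]
 [ 0.5869 -0.0879  0.024 ]]
mL [ 0.58603814 -0.0551299   0.024     ] mR [ 0.5866216  -0.06683696  0.024     ] holes mid [ 0.5862753  -0.06099286  0.024     ] yaw holes 1.2754649958774318
[[ 0.5578 -0.0481  0.1392]
 [ 0.5578 -0.0696  0.1392]]
[[ 0.5578 -0.0478  0.1552]
 [ 0.5578 -0.0702  0.1552]]
[ 0.57698893 -0.05918678  0.29991494]
grip in scene expected [[321.55081062 173.8967148 ]
 [335.09306567 184.82690852]
 [361.50893507 206.1476242 ]]
```

View pics/st6.png

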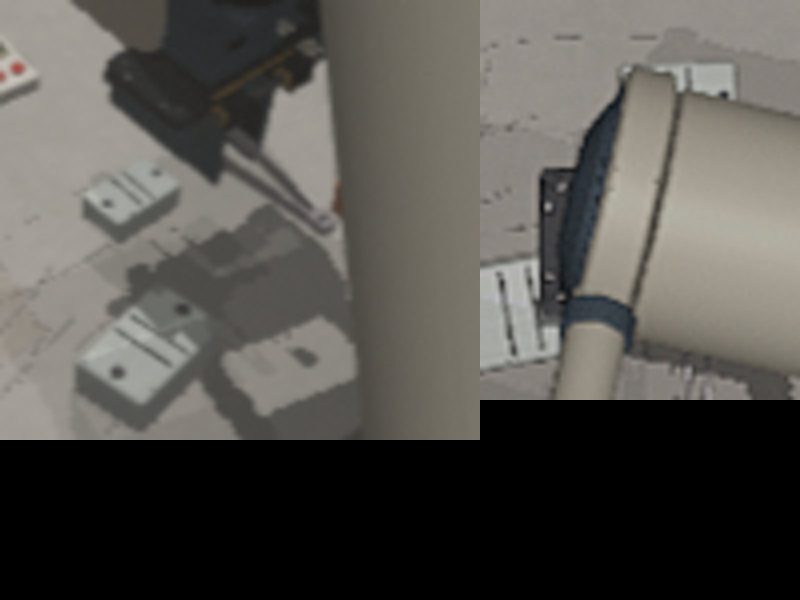

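Bow end is seen at scene px (362,207) and a level pose predicts (361.5,206), so the tweezers are level. Tip midpoint is (0.5578,−0.0589) and the mark midpoint (0.5863,−0.0610). Approaching at about 28 mm above the block first.

Emit:
send_rows(
  increments="0 0 0 1 -5 5 31.5;0 0 0 2 -12 15 31.5;0 0 0 2 -20 27 31.5;0 0 0 2 -27 40 31.5;0 0 0 2 -29 52 31.5;0 0 0 2 -29 62 31.5;0 0 0 2 -29 70 31.5;0 0 0 2 -29 76 31.5;0 0 0 2 -29 80 31.5;0 0 0 2 -29 80 31.5",
)

```text
time: 9.4
tcp_pos: [0.5262, -0.0617, 0.0496]
ee_rot: [-2.222, 2.221, 0.002]
wrist_force: [0.8, 0.1, -0.7]
gripper_width: 0.0313
```

```bash
python3 - <<'E'
from h import *
import pickle
move([.5265,-.0615,.0318],-90)
p=viewer.camera_params('wrist'); pickle.dump(p,open('p7.pkl','wb'))
im=snap('wrist','w7.png')
cv2.imwrite('pics/w7c.png',cv2.resize(im[110:260,200:350,::-1],None,fx=4,fy=4,interpolation=cv2.INTER_CUBIC))
E
```

```text
t 9.4 tcp [ 0.5262 -0.0617  0.0496] F [ 0.8  0.1 -0.7] w 31.34
turn [0.05 0.06 0.01] shift [-0.17 -0.29 17.79]
```

View pics/w7c.png

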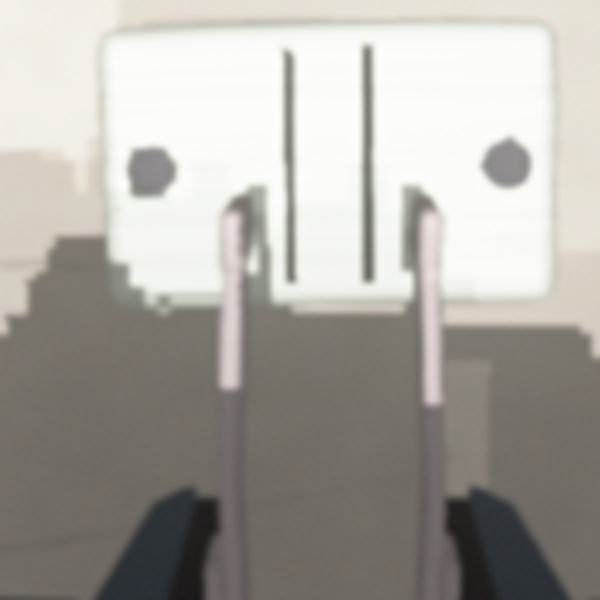

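```bash
python3 - <<'E'
from h import *
import pickle
p=pickle.load(open('p7.pkl','rb'))
o=np.array([200,110])-.375
L=onplane(p,np.array([[289,50],[291,281],[367,45],[369,281],[152,171],[506,163]])/4.+o,.024,True); print(L.round(4),(L[:4]).mean(0),L[4:].mean(0))
for z in (.055,.06):
  print(onplane(p,np.array([[248,198],[413,196]])/4.+o,z,True).round(4))
print(onplane(p,np.array([[231,208],[428,208]])/4.+o,.0496+.0222,True).round(4),p['eye'])
E
```

```text
[[ 0.604  -0.055   0.024 ]
 [ 0.5688 -0.0551  0.024 ]
 [ 0.6047 -0.0665  0.024 ]
 [ 0.5688 -0.067   0.024 ]
 [ 0.586  -0.0341  0.024 ]
 [ 0.5871 -0.0876  0.024 ]] [ 0.58658142 -0.06087341  0.024     ] [ 0.58653152 -0.06085057  0.024     ]
[[ 0.5854 -0.0507  0.055 ]
 [ 0.5857 -0.0716  0.055 ]]
[[ 0.586  -0.051   0.06  ]
 [ 0.5863 -0.0713  0.06  ]]
[[ 0.5863 -0.0498  0.0718]
 [ 0.5863 -0.0723  0.0718]] [ 0.60542998 -0.0614194   0.21925212]
```

Tips are centred over the lines within about 0.7 mm (tip mid (0.5858,−0.0611), marks (0.5865,−0.0609)). Descending to about 1 cm.

Emit:
send_rows(
  increments="0 0 0 -0.3 -0.6 2 31.5;0 0 0 -0.3 -0.6 5 31.5;0 0 0 -0.3 -0.6 8 31.5;0 0 0 -0.3 -0.6 11 31.5;0 0 0 -0.3 -0.6 14 31.5;0 0 0 -0.3 -0.6 16 31.5;0 0 0 -0.3 -0.6 17 31.5;0 0 0 -0.3 -0.6 17.5 31.5;0 0 0 -0.3 -0.6 17.5 31.5;0 0 0 -0.3 -0.6 17.5 31.5",
)

```text
time: 10.28
tcp_pos: [0.5271, -0.0615, 0.0327]
ee_rot: [-2.221, 2.221, 0.001]
wrist_force: [-0.3, 0.0, -0.9]
gripper_width: 0.0314
```

```bash
python3 - <<'E'
from h import *
import pickle
move([.5268,-.0614,.0318],-90)
p=viewer.camera_params('wrist'); pickle.dump(p,open('p8.pkl','wb'))
im=snap('wrist','w8.png')
cv2.imwrite('pics/w8c.png',cv2.resize(im[110:260,200:350,::-1],None,fx=4,fy=4,interpolation=cv2.INTER_CUBIC))
b=snap('scene','s8.png')[150:260,280:400,::-1]
cv2.imwrite('pics/s8c.png',cv2.resize(b,None,fx=5,fy=5,interpolation=cv2.INTER_CUBIC))
E
```

```text
t 10.28 tcp [ 0.5271 -0.0615  0.0327] F [-0.3  0.  -0.9] w 31.36
turn [0.01 0.05 0.01] shift [-0.05  0.33  0.9 ]
```

View pics/w8c.png

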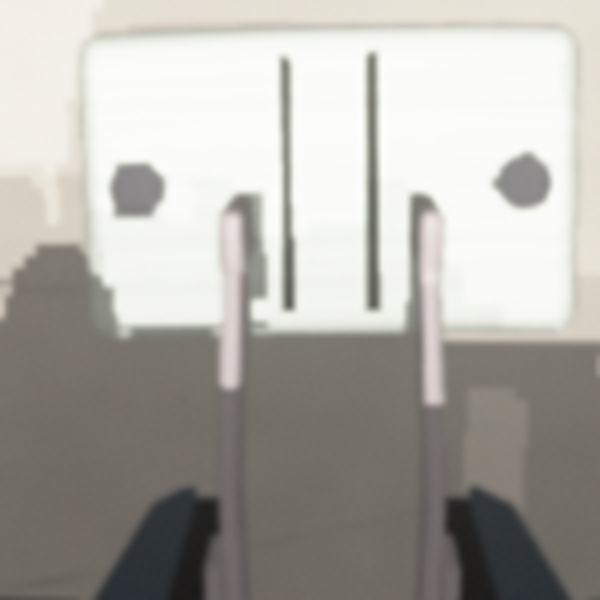

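View pics/s8c.png

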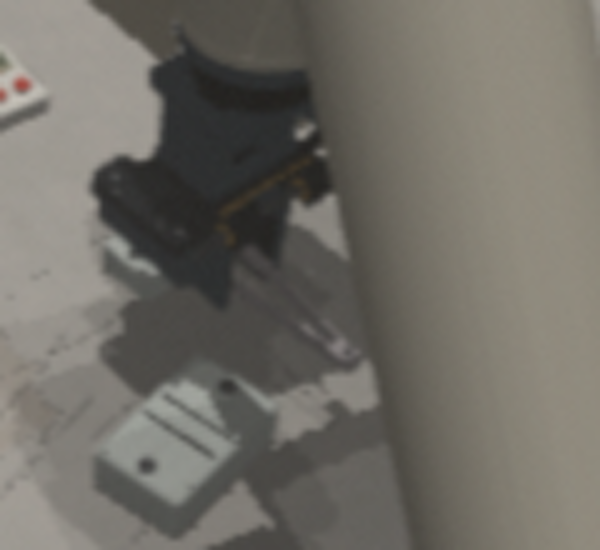

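Emit:
send_rows(
  increments="0 0 0 0 0 0 31;0 0 0 0 0 0 30.5;0 0 0 0 0 0 30;0 0 0 0 0 0 29.5;0 0 0 0 0 0 29;0 0 0 0 0 0 29;0 0 0 0 0 0 29",
  squeeze=6.5,
)

```text
time: 10.97
tcp_pos: [0.5272, -0.0615, 0.0327]
ee_rot: [-2.221, 2.221, 0.001]
wrist_force: [0.3, -0.1, -0.0]
gripper_width: 0.0292
```

```bash
python3 - <<'E'
from h import *
import pickle
s=viewer.camera_params('scene')
print(proj(s,[[.5278-.106,-.0612,.049],[.5278-.096,-.0612,.049]]))
move([.5268,-.0614,.0318],-90)
p=viewer.camera_params('wrist'); pickle.dump(p,open('p9.pkl','wb'))
im=snap('wrist','w9.png')
cv2.imwrite('pics/w9c.png',cv2.resize(im[110:260,200:350,::-1],None,fx=4,fy=4,interpolation=cv2.INTER_CUBIC))
E
```

```text
[[349.60756266 222.64586703]
 [347.23809731 220.6339211 ]]
t 10.97 tcp [ 0.5272 -0.0615  0.0327] F [ 0.3 -0.1 -0. ] w 29.18
turn [0.01 0.05 0.01] shift [-0.07  0.36  0.94]
```

View pics/w9c.png

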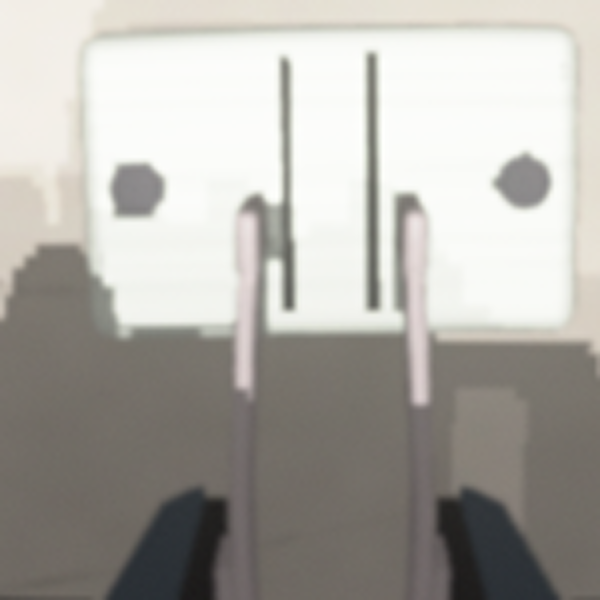

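Width follows the commanded opening (29.2 mm) and stays centred. Continuing gently to 26 mm.

Emit:
send_rows(
  increments="0 0 0 0 0 0 28.5;0 0 0 0 0 0 28;0 0 0 0 0 0 27.5;0 0 0 0 0 0 27.2;0 0 0 0 0 0 26.8;0 0 0 0 0 0 26.5;0 0 0 0 0 0 26.3;0 0 0 0 0 0 26.2;0 0 0 0 0 0 26.2;0 0 0 0 0 0 26.2",
  squeeze=7.5,
)

```text
time: 11.85
tcp_pos: [0.5272, -0.0615, 0.0327]
ee_rot: [-2.221, 2.221, 0.001]
wrist_force: [-0.8, 0.7, -0.5]
gripper_width: 0.0264
```

```bash
python3 - <<'E'
from h import *
import pickle
move([.5268,-.0614,.0318],-90)
p=viewer.camera_params('wrist'); pickle.dump(p,open('p10.pkl','wb'))
w=[]
for i in range(1): im=snap('wrist','w10.png')
cv2.imwrite('pics/w10c.png',cv2.resize(im[135:210,235:335,::-1],None,fx=8,fy=8,interpolation=cv2.INTER_CUBIC))
E
```

```text
t 11.85 tcp [ 0.5272 -0.0615  0.0327] F [-0.8  0.7 -0.5] w 26.4
turn [0.01 0.05 0.01] shift [-0.06  0.35  0.94]
```

View pics/w10c.png

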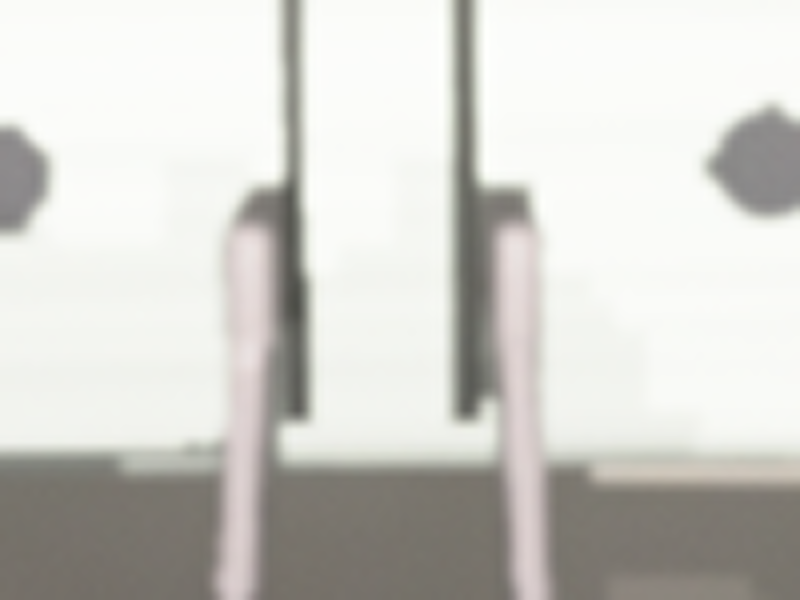

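```bash
python3 - <<'E'
from h import *
import pickle
p=pickle.load(open('p10.pkl','rb'))
o=np.array([235,135])-.44
f=lambda q,z:onplane(p,np.array(q)/8.+o,z,True)
for q,z in (([[275,235],[494,235]],.055),([[229,235],[539,235]],.055),([[285,188],[485,188]],.035)):
  X=f(q,z);print(X.round(4),np.linalg.norm(X[0]-X[1]),X.mean(0).round(4))
X=f([[292,190],[466,190],[9,178],[769,162]],.024);print(X.round(4),X[:2].mean(0),X[2:].mean(0))
E
```

```text
[[ 0.5861 -0.0548  0.055 ]
 [ 0.5861 -0.0673  0.055 ]] 0.012490840601488223 [ 0.5861 -0.0611  0.055 ]
[[ 0.5862 -0.0522  0.055 ]
 [ 0.5861 -0.0699  0.055 ]] 0.017691268664712087 [ 0.5861 -0.0611  0.055 ]
[[ 0.5865 -0.0547  0.035 ]
 [ 0.5865 -0.0676  0.035 ]] 0.012911218959347671 [ 0.5865 -0.0611  0.035 ]
[[ 0.5851 -0.0547  0.024 ]
 [ 0.585  -0.0667  0.024 ]
 [ 0.5861 -0.0351  0.024 ]
 [ 0.5872 -0.0877  0.024 ]] [ 0.58504717 -0.06069796  0.024     ] [ 0.58664622 -0.06137899  0.024     ]
```

Emit:
send_rows(
  increments="0 0 0 0 0 0 26;0 0 0 0 0 0 25.9;0 0 0 0 0 0 25.9;0 0 0 0 0 0 25.9;0 0 0 0 0 0 25.9;0 0 0 0 0 0 25.9",
  squeeze=7.5,
)

```text
time: 12.4
tcp_pos: [0.5271, -0.0615, 0.0327]
ee_rot: [-2.221, 2.221, 0.001]
wrist_force: [0.0, -0.5, -0.3]
gripper_width: 0.0259
```

```bash
python3 - <<'E'
from h import *
for i in range(10):
    w=telemetry.sense(); print(round(w['gripper_width']*1e3,2),end=' '); im=viewer.camera('wrist')
print(w['tcp_pos'],w['wrist_force'])
cv2.imwrite('pics/w11.png',cv2.resize(im[135:210,235:335,::-1],None,fx=8,fy=8,interpolation=cv2.INTER_CUBIC))
snap('scene','s11.png')
E
```

```text
25.91 25.75 26.33 25.84 25.96 25.82 26.21 26.03 26.04 25.9 [ 0.52712694 -0.06147685  0.03272881] [ 0.13096667  0.24697002 -0.54867444]
```

View pics/w11.png

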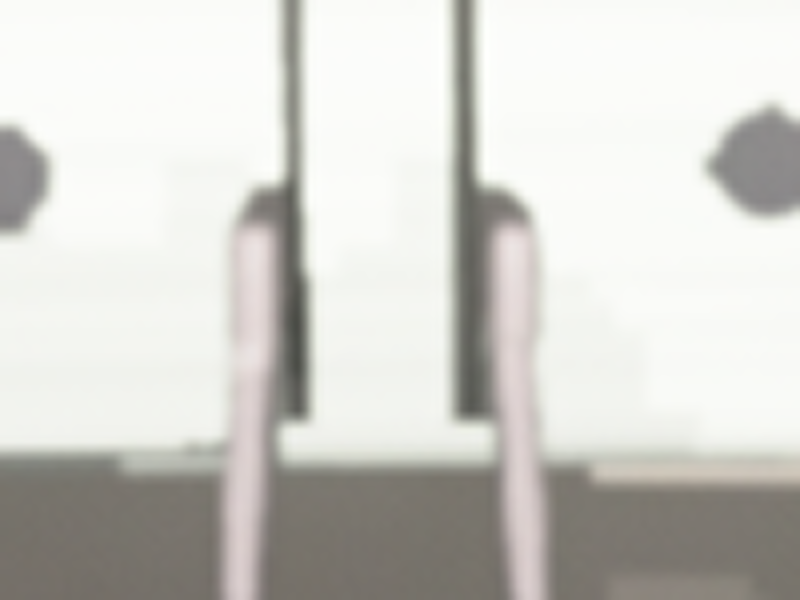

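View pics/s11.png

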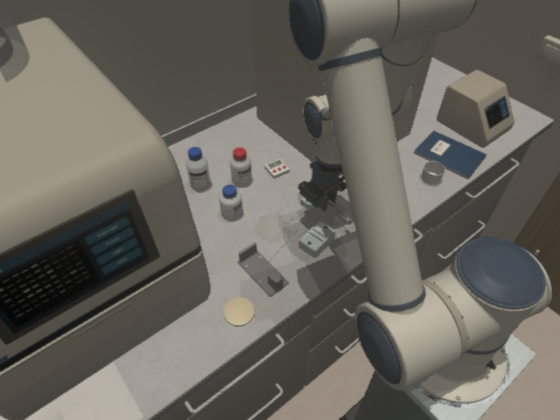

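Width holds at a mean of 25.98 mm (gap 12 mm). The tips sit over the lines at px (277,230) and (490,230) in the crop, and the other things on the bench haven't moved. Handing in.

```bash
python3 - <<'E'
from h import *
print(manip.close_job()); s=telemetry.sense(); print(s['time'],s['gripper_width'])
E
```

```text
the job is handed in; nothing more can be done
None
the job is handed in; nothing more can be done
```

The job is handed in, with the arm still holding the squeezed tweezers over the smaller gauge block at about 13 s of robot time (limit 48 s).

**What I did:** I took the tweezers off the rest by the pads with 4.5 to 4.8 N, which kept the tip gap at about 21 mm. I carried them level over the smaller gauge block and lowered the tips to about 11 mm above it. Only there did I squeeze on to a pad width of 26 mm, with the grip force capped at 7.5 N.

**Last checks:**
- **Gap:** the pad width averaged 25.98 mm over 10 readings, which corresponds to a 12.0 mm gap. The wrist picture at the previous step (26.4 mm) gave 11.7 to 12.9 mm, depending on the edge used, against 12.6 mm expected.
- **Position:** the middle of the tips was within about 0.5 mm of the middle of the two lines.
- **Contact:** the wrist force was near zero, so nothing is touching the block.
- **Bench:** the rest and the bystanders in view looked unmoved. The arm hid the orange tube rack in the last picture, so I did not check it.

**Less certain:** the tip height comes from the grasp geometry and was not measured directly, so it could be off by about 2 mm. There was also a brief 6 N upward force on the tool when the fingers first met the pads; it had gone by the next reading.

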